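Seat a relay in the test socket and lock its slotted lever

ROBOT

A 6-joint arm with a two-finger parallel gripper is mounted at the origin on a cart in front of the work surface, level with it; the furniture and walls round the work are solid. World frame = base frame: x ahead of the robot, y to its left, z up, the work surface at z = 0. Lengths are in mm, angles in rad, forces in N, time in s.
With the tool pointing down it reaches from about 350 to 775 mm from the base axis. Payload 7.3 kg.
Tool frame: the origin (TCP) lies at the very end of the fingers, on their centre line; the grasp point (between the pads) lies 19 mm behind it (bot.tcp_to_grasp is the distance from the TCP to the grasp point, in mm); z points along the fingers, y is the direction in which the jaws open and shut (so a half turn about z gives the same grasp; the last joint's range is limited). The gripper opens to 92 mm and grips with 3 to 60 N. Pads are 19 mm wide; open, the fingers measure 130 mm over their backs; the gripper's body (75 mm by 190 mm) begins 47 mm behind the grasp point.
Start: joints at [1.124, 0.342, 1.524, -0, 1.275, -0.146], TCP at [155.534, 501.452, 226.741] pointing down, gripper open.
Joint ranges: [-2.53, 2.53], [-0.77, 2.02], [0.04, 2.7], [-1, 4.14], [0.28, 2.66], [-3.11, 3.11]. Speed limits (rad/s): [2.57, 2.57, 3.14, 3.14, 3.14, 3.14].

INTERFACE

Orientations are given as [roll, pitch, yaw] about the fixed x, y, z axes, in that order (R = Rz(yaw) Ry(pitch) Rx(roll)).
In Python, from plant import bot gives the robot as it stands. The module is installed in compiled form; this text tells all that it offers.
- The arm moves only by the tool carry_out, never from a script. Its argument "motion" is a list of rows, each a list of 5 numbers: the closure, from 0 (fully open) to 1 (shut), then the shift along the tool's x, y, z in mm, then the turn about the tool's z in degrees. In form: [[claw, dx, dy, dz, spin], ...]. A call has 1 to 10 rows; each row is the pose to reach, as a shift and turn from the pose measured when the call began, along the tool's axes at that moment; what a row does not reach only later rows make up. A row lasts 1/8 s, in which the tool goes at most 62.5 mm and 10.7 degrees, less where a joint would pass 70% of its speed; a pose out of reach is approached as far as the arm can. A call with a gripper value outside its range is refused whole. The fingers move at their own pace and stop on an object; the grip force is fixed at half the most. Time passes only in rows, so rows that repeat a pose let the fingers close. It gives the time, the measured TCP pose, the force and the opening at its end, in the units of the state.
- bot.get_obs(): the state, without advancing time (a new reading comes with each control period).
- bot.capture(name): name is "scene" or "top" or "wrist"; returns a dict with "color" (480x640x3 uint8, red, green, blue), "depth" (480x640 float32, mm along the optical axis (not along the pixel's ray), 0 where there is no reading), "K" (3x3 intrinsics, pixels), "k1" (the pictures are not rectified: a ray, as slopes to the right and down, at radius r is drawn at 1 + k1 r^2 times it, then the intrinsics apply), "camera_from_world" (4x4, takes a point from world to camera coordinates). Camera axes: x right, y down, z forward; pixel columns grow to the right and rows downward; lengths in mm; the calibration is good to about 2 mm. A picture is of the moment at which its call begins.
- bot.close_job(): hands the job in, once; it reports no verdict.
The state is a dict: "time": time; "joint_positions": joint angles; "dq": joint speeds; "tau": joint torques, N m; "tool_pos": TCP position; "tcp_rot": TCP orientation; "contact_force": force on the tool from outside, world axes, zero at the start; "moment": the same for the moment, N m; "grip_width": finger opening in mm.
Only numpy, scipy, OpenCV 4.12 (cv2) and the standard library are available. Lean on these libraries where they do the work, as an engineer would, in place of code of your own. Each camera call takes 0.05 s, during which the arm holds its last target.

TASK

Put the smaller of the two relays into the pocket of the test socket so that it stands fully home, then swing the slotted retaining lever down flat over it so that the T-head comes up through the slot, and turn the T-head a quarter turn clockwise (seen from above) so that it stands crosswise and locks the lever. Leave the larger relay and the casting where they stand.

Things in the scene. Friction and masses are not known exactly. Their poses are not given: they have to be found in the camera images.
- relay: The smaller relay, the one to use: upright grey plastic block on a black foot, 40 (its x) x 28 (its y) x 60 mm, up to 0.13 kg, the lowest 7 mm tapered in. Origin: centre of its underside. Stands in the tray at any yaw; fits the pocket either way round, its 40 mm along the socket's x. Grip it across its 28 mm, in the upper 30 mm.
- relay_large: The larger relay, same look, 52 (x) x 38 (y) x 60 mm; does not fit the pocket and must stay where it stands in the tray. Origin: centre of its underside.
- casting: Small dark grey casting with a slanted shoulder, 38 x 45 x 50 mm, standing in the tray; leave it. Origin: centre of its underside.
- tray: Shallow open steel tray, fixed, 170 (x) x 210 (y) mm, floor top 4 mm and rim 15 mm above the bench; holds the two relays and the casting. Origin: centre of its underside.
- box_obstacle: Steel terminal box, fixed, x -48 to +51, y -28 to +45 mm about its origin, 107 mm high, standing between tray and socket. Origin: on its underside.
- socket: Relay test socket, fixed. Base plate 170 (x -91 to +79) x 74 (y) x 8 mm; black pocket block 74 x 60, top 30 mm above the bench, pocket at its centre; hinge bracket at x = +56, 38 wide, 84 high; at x = -62 a tower, 22 diameter, 68 high, carrying the T-head. Origin: under the pocket's centre at bench level; z up, x from the T-head to the hinge.
- pocket (a point): Centre of the pocket's floor, 10 mm above the bench; axes as the socket's. The pocket is 46 (x) x 32 (y) mm wide and 20 mm deep (the taper of the relay leads it in); a relay fully home stands on this floor and its top is 70 mm above the bench.
- lever (a joint): Angle of the retaining lever about its hinge: 0 = shut, level over the relay; starts open at 1.75 to 2.0 (leaning back from the pocket); stop at 2.2. Stiff (0.1 N m friction), stays where left. Flat steel bar 6 mm thick, 22 to 24 wide, reaching 181 mm from the hinge, slot 12 mm wide at 97 to 139 mm. Shuts only with the relay home and the T-head in line with the slot; shut, its top is 77.5 mm up.
- lever_hinge (a point): Hinge axis of the lever, 74.5 mm above the bench, at x = +56 mm of the socket.
- lever_grip (a point): Middle of the lever's black handle (34 mm long, 14 mm wide along the socket's y, 10 mm thick), 165 mm from the hinge axis along the lever; moves with the lever.
- t_head (a joint): Angle of the steel T-head about the vertical: starts at 0 to 0.06 = its bar along the socket's x, in line with the slot; grows clockwise seen from above; 1.57 = stop, crosswise, locked. Light friction (0.03 N m), stays where left.
- t_head_grip (a point): On the T-head's axis, 102 mm above the bench, where its wing can be gripped across 8 mm (24 mm long, top 110 mm above the bench); the cross bar below is 30 x 8 mm, its underside 80 mm above the bench.

How it is judged:
By the outcome, as a careful person would: the job done as asked, in the order asked, and still so for the second after the job is handed in, with the robot touching nothing.
It also fails if it takes over 66 s, if anything falls off the work surface, if the arm or the gripper's body presses on something with over 40 N, if the wrist force passes 120 N, or if a joint passes its speed limit or range.

## Working session

There is one attempt and no reset: what is moved stays moved. The work goes in short steps, Python scripts to look and compute and a tool call to move; the robot and the scene stay as the last step left them, time stands still between calls to the robot, and variables do not carry over. Pictures are saved under pics/ and viewed, and the job is handed in when it is done.

Besides the shell and the picture viewer there is one more tool, called after "Emit:" in YAML: its name, and indented under it one key for each argument. carry_out: Moves the arm, as the interface text tells. Its arguments: {"type":"object","properties":{"motion":{"type":"array","items":{"type":"array","items":{"type":"number"}}}},"required":["motion"]}

```bash
ls; mkdir -p pics; cat > h.py <<'E'
import numpy as np, cv2
from plant import bot
from scipy.spatial.transform import Rotation as R
def cap(n,f):
    c=bot.capture(n); cv2.imwrite(f'pics/{f}.png',c['color'][:,:,::-1]); np.savez(f'pics/{f}.npz',**c); return c
def load(f): return dict(np.load(f'pics/{f}.npz'))
def ray(c,u,v):
    K=c['K'];xd=(u-K[0,2])/K[0,0];yd=(v-K[1,2])/K[1,1];x,y=xd,yd
    for _ in range(20):
        s=1+c['k1']*(x*x+y*y);x,y=xd/s,yd/s
    return x,y
def pt(c,u,v,d=None):
    x,y=ray(c,u,v)
    if d is None: d=c['depth'][int(v),int(u)]
    p=np.array([x*d,y*d,d,1.]); return (np.linalg.inv(c['camera_from_world'])@p)[:3]
def ptz(c,u,v,z):
    x,y=ray(c,u,v);M=np.linalg.inv(c['camera_from_world']);o=M[:3,3];d=M[:3,:3]@np.array([x,y,1.]);return o+d*(z-o[2])/d[2]
def proj(c,p):
    q=c['camera_from_world']@np.append(p,1.);x,y=q[0]/q[2],q[1]/q[2];s=1+c['k1']*(x*x+y*y);K=c['K'];return np.array([K[0,0]*x*s+K[0,2],K[1,1]*y*s+K[1,2]])
def cloud(c):
    v,u=np.mgrid[0:480,0:640];x,y=ray(c,u.astype(float),v.astype(float));d=c['depth']
    P=np.stack([x*d,y*d,d,np.ones_like(d)],-1)@np.linalg.inv(c['camera_from_world']).T
    P=P[...,:3];P[d==0]=np.nan;return P
E
python3 - <<'E'
from h import *
print(bot.get_obs())
for n in ['scene','top','wrist']:
    c=cap(n,n+'0'); print(n,c['K'][0,0],c['k1'],np.linalg.inv(c['camera_from_world']).round(2).tolist())
E
```

```text
pics
{'time': 0.0, 'joint_positions': array([ 1.12401791e+00,  3.42714375e-01,  1.52504752e+00, -2.27067355e-05,
        1.27536949e+00, -1.45979860e-01]), 'dq': array([-0.0014107 ,  0.00042478, -0.00032499, -0.00034204, -0.00148435,
       -0.00020196]), 'tau': array([-2.58965163e-03, -4.31220603e+01, -2.44228131e+01,  7.15872017e-02,
        5.55862812e-02, -2.10900348e-04]), 'tool_pos': array([155.34321519, 501.05814002, 226.03863994]), 'tcp_rot': array([-3.14006712e+00, -2.02345689e-04,  2.84080057e+00]), 'contact_force': array([-0.05584386,  0.69857654,  0.05397296]), 'moment': array([-0.07754943, -0.04192179,  0.05688753]), 'grip_width': 92.27816163005446}
scene 509.3398340451818 -0.07715444721085343 [[-1.0, 0.05, -0.08, 597.16], [0.09, 0.66, -0.74, 837.98], [0.02, -0.75, -0.67, 825.39], [0.0, 0.0, 0.0, 1.0]]
top 456.28101197160004 -0.10739709914987049 [[0.0, -0.99, 0.11, 401.1], [-1.0, -0.0, -0.03, 41.21], [0.03, -0.11, -0.99, 1124.83], [0.0, 0.0, 0.0, 1.0]]
wrist 382.31774544216154 -0.010439529979759006 [[0.3, 0.91, 0.28, 80.3], [0.96, -0.28, -0.09, 525.1], [-0.0, 0.29, -0.96, 383.8], [0.0, 0.0, 0.0, 1.0]]
```

View pics/scene0.png

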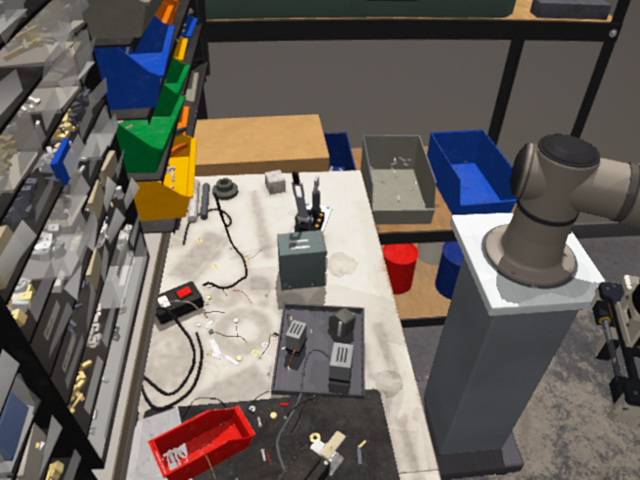

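View pics/top0.png

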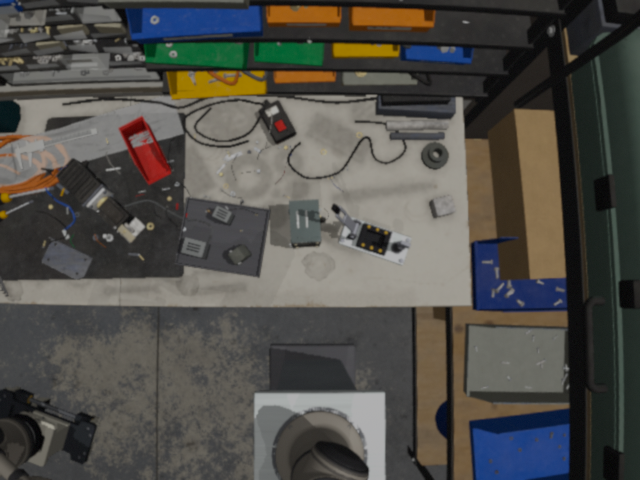

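View pics/wrist0.png

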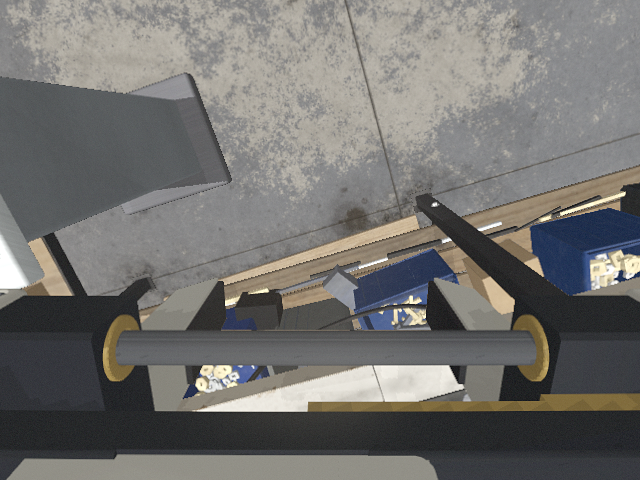

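The scene camera shows the tray (275-365, 305-395), the terminal box (300, 260) and the socket (310, 200). The top camera shows the tray with its three parts (223, 237) and the socket (375, 238). I'll enlarge both.

```bash
python3 - <<'E'
from h import *
a=cv2.imread('pics/top0.png');cv2.imwrite('pics/top_crop.png',cv2.resize(a[185:285,170:430],(780,300),interpolation=cv2.INTER_CUBIC))
a=cv2.imread('pics/scene0.png');cv2.imwrite('pics/sc_crop1.png',cv2.resize(a[160:300,250:390],(600,600),interpolation=cv2.INTER_CUBIC));cv2.imwrite('pics/sc_crop2.png',cv2.resize(a[290:410,260:380],(600,600),interpolation=cv2.INTER_CUBIC))
E
```

```text
(no output)
```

View pics/top_crop.png

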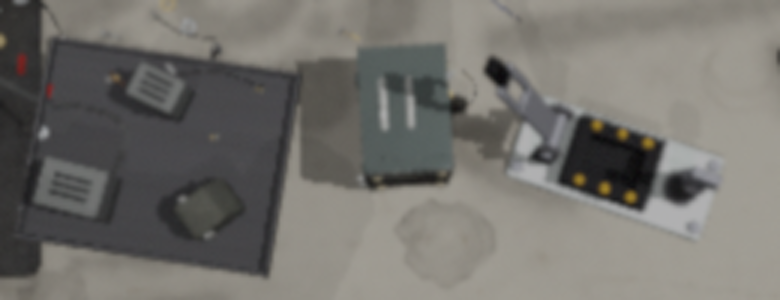

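View pics/sc_crop1.png

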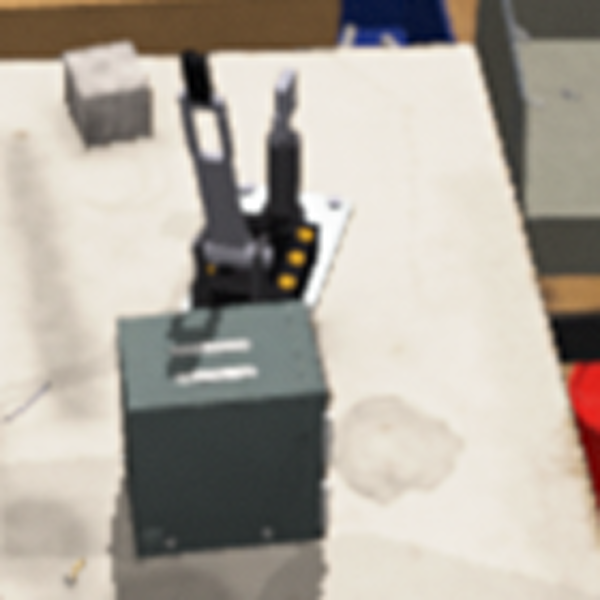

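View pics/sc_crop2.png

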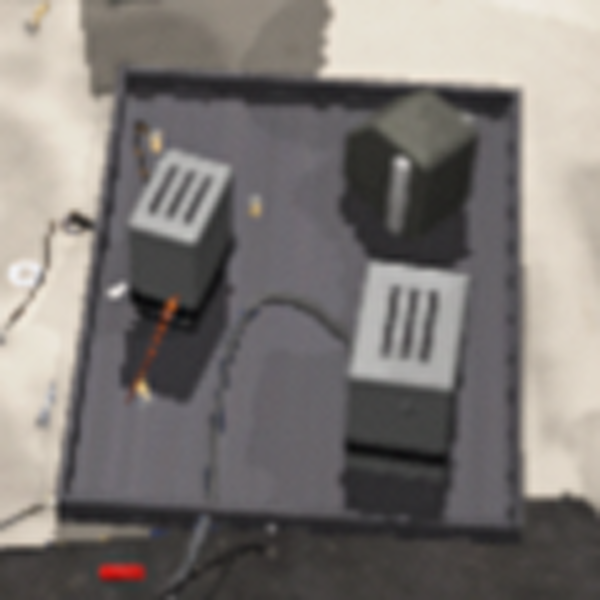

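In the top crop, the small relay is at (160,87), i.e. full (223,214). The large one is at (72,187), the casting at (208,208), the T-head at (690,183), the hinge at (545,155) and the lever handle at (495,70). Next I'll measure from the depth.

```bash
python3 - <<'E'
from h import *
for n in ['top0','scene0']:
    c=load(n);P=cloud(c);z=P[...,2]
    print(n)
    def blob(name,x0,x1,y0,y1,z0,z1):
        m=(P[...,0]>x0)&(P[...,0]<x1)&(P[...,1]>y0)&(P[...,1]<y1)&(z>z0)&(z<z1)
        k,l,st,ce=cv2.connectedComponentsWithStats(m.astype(np.uint8))
        for i in range(1,k):
            if st[i,4]>15:
                q=P[l==i]; r=cv2.minAreaRect(q[:,:2].astype(np.float32)); 
                print(name,st[i,4],q.mean(0).round(1),'rect',np.round(r[0],1),np.round(r[1],1),round(r[2],1),'z',np.nanpercentile(q[:,2],[5,50,95]).round(1))
    blob('trayparts',300,700,100,450,52,72)
    blob('box',300,700,-100,250,95,118)
    blob('block',300,700,-350,0,24,36)
    blob('base',300,700,-350,0,5,12)
    blob('high',300,700,-350,50,120,300)
    blob('thead',300,700,-350,-120,72,118)
E
```

```text
top0
trayparts 213 [576.5 232.6  62.6] rect [578.1 233. ] [40.6 30.2] 64.0 z [58.5 63.1 66.6]
trayparts 25 [521.4 446.4  55.8] rect [521.2 448.9] [13.2 13.7] 48.2 z [53.7 55.6 58.6]
trayparts 385 [497.4 295.9  62.6] rect [497.7 296.9] [53.6 38. ] 76.4 z [58.9 62.8 65.9]
trayparts 88 [481.6 198.5  54. ] rect [480.4 197.7] [28.3 29.3] 34.4 z [52.2 53.7 56.2]
box 1307 [553.5  36.6 105.1] rect [553.3  36.4] [101.1  68.5] 3.6 z [101.9 105.2 108.1]
box 37 [543.8 -69.6 107. ] rect [545.5 -68.1] [14.  21.6] 69.0 z [ 96.  106.6 116.8]
block 28 [ 595.9 -282.5   29.8] rect [ 597.4 -282. ] [40.   4.4] 19.8 z [24.6 29.4 35.5]
block 34 [568.7  -6.8  30. ] rect [569.2  -7.1] [12.5 17.1] 89.7 z [24.9 30.  34.2]
block 505 [ 523.6 -132.4   29.1] rect [ 523.8 -132.6] [74.7 60.2] 71.1 z [25.9 29.1 32.6]
base 26 [685.9 -23.7   7. ] rect [685.3 -21.5] [ 5.8 39.5] 17.4 z [5.3 6.8 9.8]
base 624 [ 510.4 -142.8    7.7] rect [ 522.1 -137.3] [167.   74.1] 71.0 z [ 5.3  7.4 10.9]
base 189 [ 525.3 -134.6    8.9] rect [ 525.  -134.4] [44.5 30.1] 70.9 z [ 6.2  9.  11.5]
high 232 [554.2 -40.6 187.7] rect [555.  -40.
[... 940 characters left out ...]
185 [ 504.7 -133.8   31. ] rect [ 502.1 -130.3] [40.7 83.1] 7.6 z [25.7 31.5 34. ]
block 67 [ 540.5 -105.4   30.5] rect [ 538.8 -111.7] [38.4 21.8] 86.4 z [26.3 30.5 34.2]
base 23 [ 588.6 -283.6    9.1] rect [ 589.1 -283.4] [26.8  7.5] 17.3 z [ 5.6 10.3 11.8]
base 24 [ 518.7 -211.9    9.6] rect [ 519.3 -211.2] [25.1 13.1] 85.6 z [ 7.2  9.4 11.6]
base 123 [ 478.7 -167.3    9.3] rect [ 478.2 -159.7] [101.   26.1] 84.8 z [ 6.3  9.5 11.5]
base 59 [686.6 -28.5   8.1] rect [684.6 -30.5] [15.2 61.7] 20.9 z [ 5.3  7.9 11.1]
high 321 [553.8 -36.7 184.8] rect [554.6 -37.4] [52.  24.9] 73.1 z [126.8 182.1 243.8]
thead 81 [ 502.3 -185.5   98. ] rect [ 502.5 -188.4] [33.1  8.7] 69.6 z [ 73.6 100.6 111.6]
```

```bash
cat >> h.py <<'E'
def delta(x,y,z,jaw):  # jaw deg world; prints the shift in tool axes
    o=bot.get_obs();r,p,yw=o['tcp_rot'];M=R.from_euler('xyz',o['tcp_rot']).as_matrix()
    d=M.T@(np.array([x,y,z])-o['tool_pos']); j=np.degrees(np.arctan2(M[1,1],M[0,1]))
    print('t',round(o['time'],2),'tcp',o['tool_pos'].round(1),'jaw',round(j,1),'delta',d.round(1),'spin',round((j-jaw+180)%360-180,1),'w',round(o['grip_width'],1),'F',o['contact_force'].round(1))
E
python3 -c "
from h import *
delta(578,233,230,-26)"
```

```text
t 0.15 tcp [155.4 501.2 226.2] jaw 72.8 delta [-483.1 -130.9   -3.7] spin 98.8 w 92.1 F [ 0.4  1.  -0.1]
```

Emit:
carry_out:
  motion:
    - [0, -48, -13, 0, 10]
    - [0, -97, -26, -1, 20]
    - [0, -145, -39, -1, 30]
    - [0, -193, -52, -2, 40]
    - [0, -242, -65, -2, 50]
    - [0, -290, -78, -2, 60]
    - [0, -338, -92, -3, 70]
    - [0, -386, -105, -3, 80]
    - [0, -435, -118, -4, 90]
    - [0, -483, -131, -4, 99]

```text
time: 1.4
tool_pos: [579.1, 231.9, 230.0]
tcp_rot: [-3.141, 0.001, 1.107]
contact_force: [0.3, 1.4, 0.8]
grip_width: 91.9
```

Emit:
carry_out:
  motion:
    - [0.45, 0, 0, 0, 0]
    - [0.45, 0, 0, 0, 0]

```text
time: 1.65
tool_pos: [578.6, 231.9, 229.3]
tcp_rot: [-3.14, 0.002, 1.108]
contact_force: [-0.8, 1.0, 0.2]
grip_width: 76.3
```

```bash
python3 - <<'E'
from h import *
cap('wrist','wrist1')
delta(578,233,230,-26)
E
```

```text
t 1.7 tcp [578.2 232.4 229.7] jaw -26.5 delta [ 0.4 -0.5 -0.3] spin -0.5 w 72.5 F [-0.1  0.1  0.6]
```

View pics/wrist1.png

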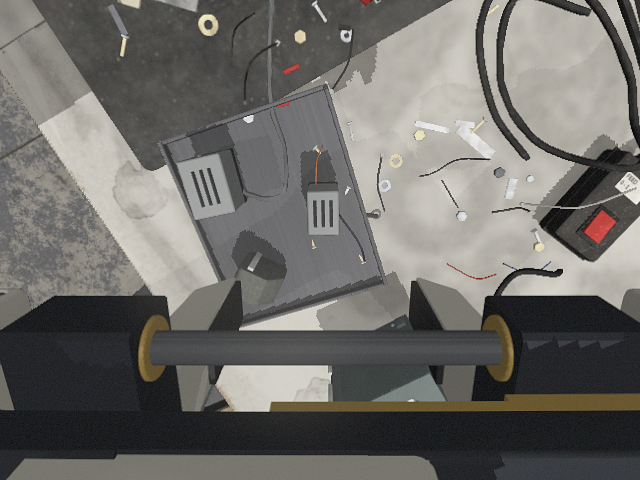

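The wrist view shows the small relay's top face at about (308–340, 191–235), nearly square with the gripper. I'll enlarge it and fit.

```bash
python3 - <<'E'
from h import *
c=load('wrist1');a=cv2.imread('pics/wrist1.png')
cv2.imwrite('pics/w1c.png',cv2.resize(a[170:250,285:365],(640,640),interpolation=cv2.INTER_CUBIC))
P=cloud(c);z=P[...,2]
m=(abs(P[...,0]-578)<35)&(abs(P[...,1]-233)<35)&(z>58)&(z<70)
q=P[m];print(m.sum(),q.mean(0),cv2.minAreaRect(q[:,:2].astype(np.float32)),np.percentile(q[:,2],[5,50,95]))
E
```

```text
1420 [576.44664479 234.92742633  63.59750385] ((575.8150634765625, 234.01463317871094), (40.364463806152344, 27.59743881225586), 64.64988708496094) [62.26799121 63.65076314 64.85607733]
```

View pics/w1c.png

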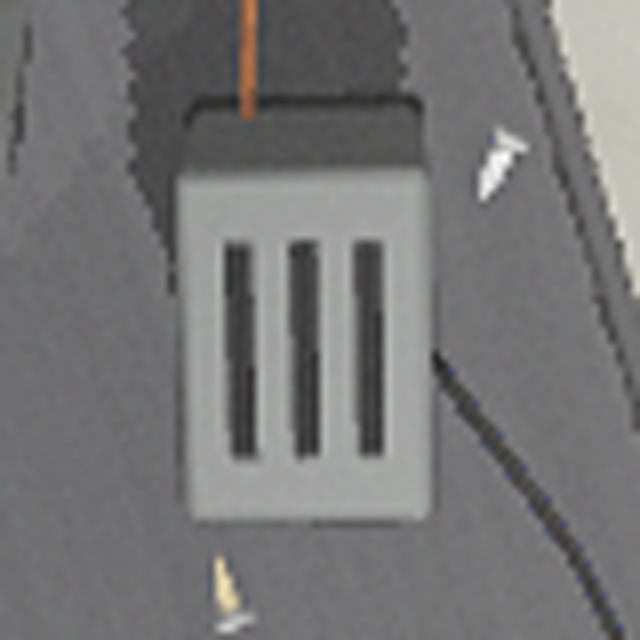

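```bash
python3 -c "
from h import *
delta(576.5,234,33,-25.4)"
```

```text
t 1.7 tcp [578.2 232.4 229.7] jaw -26.5 delta [  1.   -2.  196.7] spin -1.1 w 72.5 F [-0.1  0.1  0.6]
```

Emit:
carry_out:
  motion:
    - [0.45, 1, -2, 40, -1]
    - [0.45, 1, -2, 80, -1]
    - [0.45, 1, -2, 115, -1]
    - [0.45, 1, -2, 140, -1]
    - [0.45, 1, -2, 155, -1]
    - [0.45, 1, -2, 170, -1]
    - [0.45, 1, -2, 180, -1]
    - [0.45, 1, -2, 190, -1]
    - [0.45, 1, -2, 196, -1]
    - [0.45, 1, -2, 197, -1]

```text
time: 2.95
tool_pos: [576.4, 233.9, 32.4]
tcp_rot: [-3.14, 0.002, 1.126]
contact_force: [-0.3, -0.1, -0.4]
grip_width: 50.5
```

Emit:
carry_out:
  motion:
    - [0.7, 0, 0, 0, 0]
    - [0.9, 0, 0, 0, 0]
    - [1, 0, 0, 0, 0]
    - [1, 0, 0, 0, 0]
    - [1, 0, 0, 0, 0]
    - [1, 0, 0, 0, 0]

```text
time: 3.7
tool_pos: [576.6, 234.0, 32.7]
tcp_rot: [-3.14, 0.002, 1.126]
contact_force: [-0.2, -1.0, 3.5]
grip_width: 27.5
```

Gripped at 27.5 mm, against a nominal 28. Lifting.

Emit:
carry_out:
  motion:
    - [1, 0, 0, -15, 0]
    - [1, 0, 0, -40, 0]
    - [1, 0, 0, -75, 0]
    - [1, 0, 0, -110, 0]
    - [1, 0, 0, -140, 0]
    - [1, 0, 0, -147, 0]
    - [1, 0, 0, -147, 0]

```text
time: 4.58
tool_pos: [576.7, 234.0, 179.6]
tcp_rot: [-3.14, 0.002, 1.126]
contact_force: [-1.3, -0.1, -1.1]
grip_width: 27.7
```

```bash
python3 - <<'E'
from h import *
c=cap('wrist','wrist2'); cap('scene','scene2')
P=cloud(c)
o=bot.get_obs();M=R.from_euler('xyz',o['tcp_rot']).as_matrix()
Q=(P-o['tool_pos'])@M
m=(abs(Q[...,0])<35)&(abs(Q[...,1])<13)&(Q[...,2]>-38)&(Q[...,2]<-26)
q=Q[m];print(m.sum(),np.percentile(q,[2,50,98],axis=0).round(1))
cv2.imwrite('pics/s2c.png',cv2.resize(cv2.imread('pics/scene2.png')[150:400,220:420],(480,600)))
delta(420,-20,180,-19)
delta(425,-120,180,-19)
E
```

```text
4316 [[-18.7 -12.5 -33.5]
 [ 10.5  -0.1 -32.2]
 [ 20.1  12.4 -27.2]]
t 4.67 tcp [576.1 233.9 178.2] jaw -25.5 delta [-296.4  -31.8   -0.7] spin -6.5 w 28.0 F [ 0.5  1.3 -1.1]
t 4.67 tcp [576.1 233.9 178.2] jaw -25.5 delta [-384.5   15.7   -0.5] spin -6.5 w 28.0 F [ 0.5  1.3 -1.1]
```

View pics/wrist2.png

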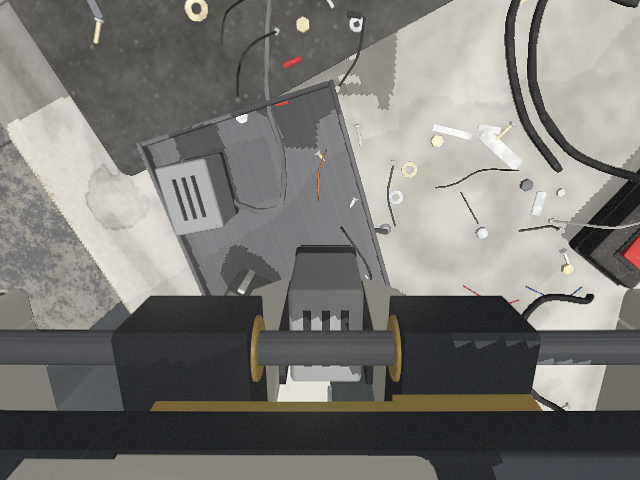

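View pics/s2c.png

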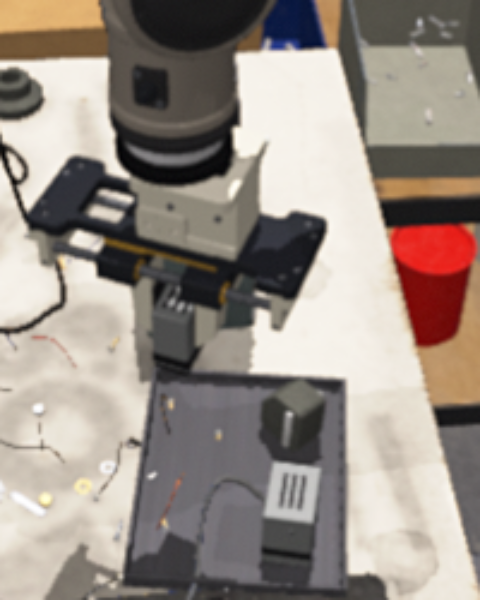

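The relay hangs upright and centred: its extent along tool x is -19 to +20. I'll go round on the robot's side of the lever, then view the socket from the T-head side.

Emit:
carry_out:
  motion:
    - [1, -30, -3, 0, 0]
    - [1, -60, -6, 0, -1]
    - [1, -95, -10, 0, -2]
    - [1, -130, -14, 0, -3]
    - [1, -165, -18, 0, -4]
    - [1, -200, -21, 0, -5]
    - [1, -235, -25, 0, -6]
    - [1, -270, -29, 0, -6]
    - [1, -296, -32, 0, -6]
    - [1, -296, -32, 0, -6]

```text
time: 5.92
tool_pos: [418.9, -20.4, 178.5]
tcp_rot: [-3.136, 0.003, 1.228]
contact_force: [0.3, -0.2, -0.9]
grip_width: 27.7
```

```bash
python3 -c "
from h import *
delta(425,-190,180,-19)
delta(495,-215,180,-19)"
```

```text
t 5.92 tcp [418.9 -20.4 178.5] jaw -19.6 delta [-157.7   62.7   -1.3] spin -0.6 w 27.7 F [ 0.3 -0.2 -0.9]
t 5.92 tcp [418.9 -20.4 178.5] jaw -19.6 delta [-157.7  137.    -1.7] spin -0.6 w 27.7 F [ 0.3 -0.2 -0.9]
```

Emit:
carry_out:
  motion:
    - [1, -30, 12, -1, 0]
    - [1, -65, 26, -2, 0]
    - [1, -100, 40, -2, 0]
    - [1, -135, 54, -2, 0]
    - [1, -158, 63, -2, 0]
    - [1, -158, 85, -2, -1]
    - [1, -158, 110, -2, -1]
    - [1, -158, 130, -2, -1]
    - [1, -158, 137, -2, -1]
    - [1, -158, 137, -2, -1]

```text
time: 7.18
tool_pos: [494.9, -214.6, 179.5]
tcp_rot: [-3.134, 0.003, 1.247]
contact_force: [-0.0, -0.0, -1.0]
grip_width: 27.9
```

```bash
python3 - <<'E'
from h import *
c=cap('wrist','wrist3')
P=cloud(c);z=P[...,2]
for n,z0,z1 in [('block',25,35),('base',5,12),('thead',90,115),('lever',120,260)]:
    m=(abs(P[...,0]-530)<90)&(P[...,1]<0)&(P[...,1]>-200)&(z>z0)&(z<z1)
    k,l,st,ce=cv2.connectedComponentsWithStats(m.astype(np.uint8))
    for i in range(1,k):
        if st[i,4]>150:
            q=P[l==i];r=cv2.minAreaRect(q[:,:2].astype(np.float32));print(n,st[i,4],q.mean(0).round(1),np.round(r[0],1),np.round(r[1],1),round(r[2],1),np.percentile(q[:,2],[5,50,95]).round(1))
delta(524.4,-133.5,180,-19)
E
```

```text
block 5373 [ 523.3 -129.8   29.7] [ 522.6 -131.4] [73.9 60.2] 71.1 [28.2 29.7 31.2]
base 6700 [ 522.6 -126.     7.6] [ 521.8 -134. ] [163.1  74. ] 71.1 [6.1 7.6 9.1]
base 2387 [ 522.8 -130.9    9.7] [ 522.6 -131.2] [46.4 33.2] 71.2 [ 8.5  9.7 10.9]
thead 591 [ 503.6 -187.   106.9] [ 503.1 -188.4] [26.6  8. ] 68.7 [ 91.5 109.3 110.6]
lever 10874 [ 501.2 -187.7  228.7] [ 502.6 -192. ] [28.  89.2] 71.6 [171.9 251.2 259.5]
lever 477 [ 448.9 -165.9  258.7] [ 449.1 -166.1] [ 2.1 19.1] 71.6 [256.8 258.9 259.9]
lever 251 [ 484.  -196.   253.4] [ 484.9 -193.9] [13.   0.9] 66.9 [244.9 254.  259.4]
t 7.22 tcp [ 494.5 -214.5  179.7] jaw -18.6 delta [86.3  2.5 -0.6] spin 0.4 w 27.7 F [-0.1  0.4 -0.8]
```

View pics/wrist3.png

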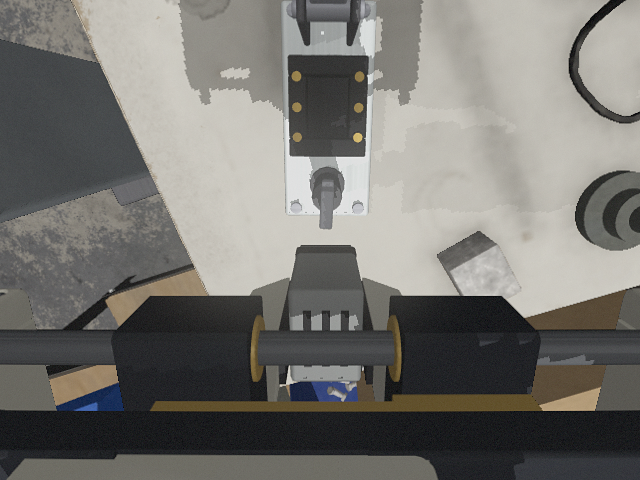

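The wrist view shows the pocket (328,105), the T-head (327,200) and the hinge (323,10). The wrist puts the pocket at (522.6,-131.3) and the top camera puts it at (524.4,-133.5). The relay showed the same 2 mm disagreement. A second wrist view with the tool turned 90° will separate out the camera offset.

```bash
python3 - <<'E'
from h import *
c=load('wrist3');P=cloud(c);o=bot.get_obs();M=R.from_euler('xyz',o['tcp_rot']).as_matrix();Q=(P-o['tool_pos'])@M
m=(abs(Q[...,0])<30)&(abs(Q[...,1])<22)&(Q[...,2]>-33.5)&(Q[...,2]<-29)
v,u=np.nonzero(m);print(u.min(),u.max(),v.min(),v.max())
for x in [5,10,15]:
    k=m&(abs(Q[...,0]-x)<2.5);print(x,Q[k][:,1].min().round(1),Q[k][:,1].max().round(1))
delta(430,-180,180,-64); delta(442,-103,180,-109)
E
```

```text
266 386 287 381
5 -14.2 13.8
10 -21.9 21.9
15 -14.0 13.8
t 7.22 tcp [ 494.5 -214.5  179.7] jaw -18.6 delta [ 12.2 -72.1   0.2] spin 45.4 w 27.7 F [-0.1  0.4 -0.8]
t 7.22 tcp [ 494.5 -214.5  179.7] jaw -18.6 delta [ 89.  -85.3   0.1] spin 90.4 w 27.7 F [-0.1  0.4 -0.8]
```

Emit:
carry_out:
  motion:
    - [1, 2, -20, 0, 5]
    - [1, 5, -45, 0, 15]
    - [1, 9, -65, 0, 25]
    - [1, 20, -72, 0, 35]
    - [1, 35, -75, 0, 45]
    - [1, 50, -78, 0, 55]
    - [1, 62, -80, 0, 65]
    - [1, 75, -83, 0, 75]
    - [1, 89, -85, 0, 85]
    - [1, 89, -85, 0, 90]

```text
time: 8.48
tool_pos: [441.6, -101.9, 180.2]
tcp_rot: [3.139, 0.008, -0.327]
contact_force: [-1.0, 0.0, -1.2]
grip_width: 27.5
```

Emit:
carry_out:
  motion:
    - [1, 0, 0, 0, 0]
    - [1, 0, 0, 0, 0]

```text
time: 8.72
tool_pos: [441.2, -101.8, 180.3]
tcp_rot: [3.139, 0.008, -0.326]
contact_force: [-0.7, 0.4, -0.5]
grip_width: 27.8
```

```bash
python3 - <<'E'
from h import *
c=cap('wrist','wrist4')
P=cloud(c);z=P[...,2]
for n,z0,z1 in [('block',25,35),('base',5,12),('thead',90,115),('lever',120,260)]:
    m=(abs(P[...,0]-530)<90)&(P[...,1]<0)&(P[...,1]>-200)&(z>z0)&(z<z1)
    k,l,st,ce=cv2.connectedComponentsWithStats(m.astype(np.uint8))
    for i in range(1,k):
        if st[i,4]>150:
            q=P[l==i];r=cv2.minAreaRect(q[:,:2].astype(np.float32));print(n,st[i,4],q.mean(0).round(1),np.round(r[0],1),np.round(r[1],1),round(r[2],1),np.percentile(q[:,2],[5,50,95]).round(1))
print(bot.get_obs()['tcp_rot'],bot.get_obs()['tool_pos'])
E
```

```text
block 5324 [ 524.1 -131.5   29.7] [ 523.  -131.4] [74.3 59.9] 71.4 [28.2 29.7 31.1]
base 6518 [ 520.1 -133.     7.6] [ 521.8 -134.1] [163.7  74.1] 71.0 [6.1 7.6 9. ]
base 2372 [ 523.1 -131.5    9.7] [ 522.9 -131.5] [46.2 33.1] 71.3 [ 8.4  9.7 10.9]
thead 1110 [543.6 -70.8 103.1] [543.5 -71. ] [10.9 22. ] 70.9 [ 91.5 103.4 113.8]
thead 789 [ 503.4 -187.1  106.4] [ 503.2 -188.5] [26.8  8.1] 68.7 [ 91.4 109.2 110.5]
lever 8882 [552.1 -45.5 173.3] [550.8 -48. ] [36.9 24.5] 69.5 [127.6 174.6 209. ]
lever 13876 [ 462.1 -108.2  222.3] [ 459.8 -107.4] [88.9 35.4] 71.2 [175.3 211.6 259.3]
lever 1943 [495.  -41.5 253.1] [494.7 -48.2] [34.1 13.6] 83.3 [246.5 252.5 259.7]
lever 1243 [ 447.7 -179.7  252.8] [ 450.8 -173.1] [31.7 11.6] 68.7 [246.7 251.  259.8]
lever 2160 [476.8 -29.9 253.2] [475.5 -29.4] [ 3.2 25.5] 71.8 [246.7 253.3 259.2]
lever 688 [451.2 -87.5 243. ] [453.3 -88.9] [ 2.6 28.4] 73.3 [225.9 244.3 258.3]
lever 373 [ 446.3 -120.   250.8] [ 448.7 -120.7] [ 1.1 18.2] 74.6 [240.6 251.3 259.1]
[ 3.13888037  0.00759324 -0.32597699] [ 441.3564733  -101.93198357  180.31584728]
```

View pics/wrist4.png

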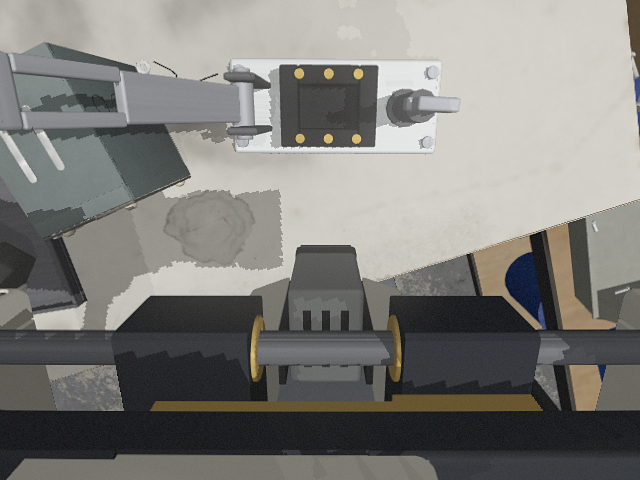

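Both wrist views agree: pocket (522.8,-131.4), yaw 71.2°, lever about 1.9. The wrist camera is consistent, so I'll use its numbers. Next I turn back and go over the pocket.

```bash
python3 - <<'E'
from h import *
delta(425,-125,175,-18.8);delta(522.6,-131.9,130,-18.8);
E
```

```text
t 8.78 tcp [ 441.4 -101.9  180.3] jaw -108.7 delta [-8.1 27.1  5.5] spin -89.9 w 28.2 F [ 1.6 -0.3 -0.7]
t 8.78 tcp [ 441.4 -101.9  180.3] jaw -108.7 delta [86.9  2.2 49.7] spin -89.9 w 28.2 F [ 1.6 -0.3 -0.7]
```

Emit:
carry_out:
  motion:
    - [1, -8, 20, 4, -8]
    - [1, -8, 27, 5, -18]
    - [1, -8, 27, 5, -28]
    - [1, -8, 27, 5, -38]
    - [1, -8, 27, 5, -48]
    - [1, -8, 27, 5, -58]
    - [1, -8, 27, 5, -68]
    - [1, -8, 27, 5, -78]
    - [1, -8, 27, 5, -88]
    - [1, -8, 27, 5, -90]

```text
time: 10.02
tool_pos: [425.0, -125.0, 175.4]
tcp_rot: [-3.134, 0.003, 1.246]
contact_force: [-0.2, 0.1, -1.6]
grip_width: 27.4
```

```bash
python3 - <<'E'
from h import *
delta(522.6,-131.9,130,-18.8);
E
```

```text
t 10.03 tcp [ 425.  -125.   175.4] jaw -18.6 delta [24.8 95.  44.6] spin 0.2 w 27.4 F [-0.2  0.1 -1.6]
```

Emit:
carry_out:
  motion:
    - [1, 10, 25, 0, 0]
    - [1, 20, 55, 0, 0]
    - [1, 25, 80, 10, 0]
    - [1, 25, 95, 25, 0]
    - [1, 25, 95, 45, 0]
    - [1, 25, 95, 45, 0]
    - [1, 25, 95, 45, 0]

```text
time: 10.9
tool_pos: [522.8, -131.9, 130.3]
tcp_rot: [-3.135, 0.003, 1.245]
contact_force: [1.2, -0.2, -1.9]
grip_width: 27.7
```

```bash
python3 - <<'E'
from h import *
delta(522.6,-131.9,72,-18.8);cap('scene','s5')
cv2.imwrite('pics/s5c.png',cv2.resize(cv2.imread('pics/s5.png')[140:280,250:370],(514,600),interpolation=cv2.INTER_CUBIC))
E
```

```text
t 10.9 tcp [ 522.8 -131.9  130.3] jaw -18.7 delta [ 0.   0.2 58.3] spin 0.1 w 27.7 F [ 1.2 -0.2 -1.9]
```

View pics/s5c.png

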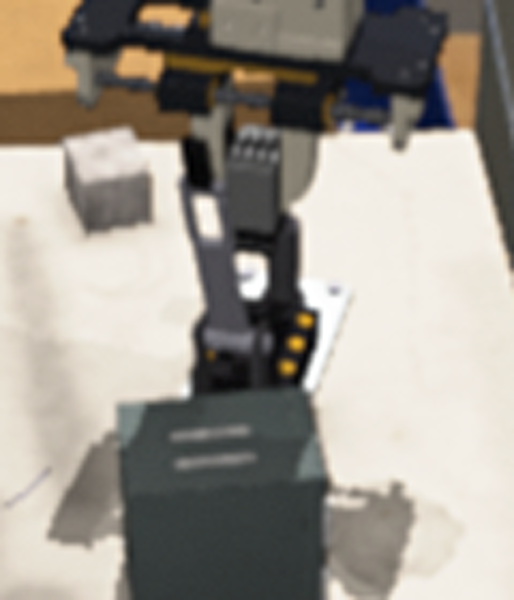

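The relay hangs above the pocket, clear of the lever and the T-head. I'll descend to just over the rim and then slowly in.

Emit:
carry_out:
  motion:
    - [1, 0, 0, 20, 0]
    - [1, 0, 0, 45, 0]
    - [1, 0, 0, 62, 0]
    - [1, 0, 0, 70, 0]
    - [1, 0, 0, 74, 0]
    - [1, 0, 0, 77, 0]
    - [1, 0, 0, 77, 0]

```text
time: 11.82
tool_pos: [522.7, -132.0, 53.9]
tcp_rot: [-3.136, 0.003, 1.245]
contact_force: [-0.2, -0.5, -1.2]
grip_width: 27.7
```

Emit:
carry_out:
  motion:
    - [1, 0, 0, 3, 0]
    - [1, 0, 0, 6, 0]
    - [1, 0, 0, 9, 0]
    - [1, 0, 0, 11, 0]
    - [1, 0, 0, 13, 0]
    - [1, 0, 0, 13, 0]

```text
time: 12.58
tool_pos: [522.5, -132.0, 40.7]
tcp_rot: [-3.136, 0.003, 1.245]
contact_force: [-0.6, -0.1, -0.4]
grip_width: 28.1
```

Emit:
carry_out:
  motion:
    - [1, 0, 0, 1, 0]
    - [1, 0, 0, 2, 0]
    - [1, 0, 0, 2.5, 0]
    - [1, 0, 0, 2.5, 0]

```text
time: 13.08
tool_pos: [522.5, -132.1, 38.7]
tcp_rot: [-3.136, 0.003, 1.245]
contact_force: [-1.7, 0.8, 5.9]
grip_width: 27.6
```

There is floor contact at TCP 38.7, exactly as predicted for home. I'll release and rise.

Emit:
carry_out:
  motion:
    - [0.6, 0, 0, 0, 0]
    - [0.45, 0, 0, 0, 0]
    - [0.45, 0, 0, 0, 0]
    - [0.45, 0, 0, 0, 0]
    - [0.45, 0, 0, -20, 0]
    - [0.45, 0, 0, -60, 0]
    - [0.45, 0, 0, -110, 0]
    - [0.45, 0, 0, -160, 0]
    - [0.45, 0, 0, -205, 0]
    - [0.6, 0, 0, -240, 0]

```text
time: 14.32
tool_pos: [524.1, -131.9, 280.9]
tcp_rot: [-3.138, 0.003, 1.245]
contact_force: [0.7, 0.5, 0.1]
grip_width: 44.5
```

```bash
python3 - <<'E'
from h import *
c=cap('wrist','w6');P=cloud(c);z=P[...,2]
p=np.array([522.8,-131.4]);ux=np.array([.322,.947]);uy=np.array([-.947,.322])
d=P[...,:2]-p;sx=d@ux;sy=d@uy
m=(abs(sx)<30)&(abs(sy)<22)&(z>60)&(z<80);q=P[m];print(m.sum(),np.percentile(q[:,2],[5,50,95]),np.percentile(sx[m],[1,99]),np.percentile(sy[m],[1,99]))
c=load('wrist4');P=cloud(c);z=P[...,2];d=P[...,:2]-p;sx=d@ux;sy=d@uy
m=(sx>50)&(sx<170)&(abs(sy)<16)&(z>100)&(z<260)
for a in range(100,260,20):
    k=m&(z>a)&(z<a+20)
    if k.sum():print(a,k.sum(),np.percentile(sx[k],[5,50,95]).round(1),np.percentile(sy[k],[2,98]).round(1),np.median(z[k]))
c=load('top0');P=cloud(c);z=P[...,2];d=P[...,:2]-p;sx=d@ux;sy=d@uy
m=(sx>50)&(sx<170)&(abs(sy)<16)&(z>100)&(z<280)
for a in range(100,260,20):
    k=m&(z>a)&(z<a+20)
    if k.sum():print(a,k.sum(),np.percentile(sx[k],[5,50,95]).round(1),np.percentile(sy[k],[2,98]).round(1),np.median(z[k]))
delta(522.8,-131.4,285,-18.8)
E
```

```text
1141 [67.98209121 69.68811241 70.90918741] [-20.69051763  18.98722928] [-12.69001854  14.05669249]
100 2812 [ 64.1 148.8 167.9] [-13.3  15.7] 105.88307676444911
120 1264 [70.9 74.6 77.9] [-10.7  10.4] 130.5716657725407
140 1700 [78.3 81.9 85.4] [-10.4  10.3] 151.08094262952568
160 1897 [85.7 89.3 93.2] [-11.5  11.2] 167.14635957880776
180 2006 [ 93.5  97.5 101. ] [-11.8  11.6] 191.00624533826007
200 2015 [100.8 103.4 105.1] [-11.4  11.7] 206.7664955980997
100 197 [ 64.8 153.6 168.5] [-14.9  15.1] 105.33551474086278
120 35 [70.  73.9 77.9] [-11.1   9.5] 130.7354619285411
140 32 [78.3 81.8 84.8] [-11.    9.5] 150.48914947379637
160 41 [85.6 89.4 93.5] [-11.9  10.4] 167.59798562249694
180 25 [ 93.8  97.3 101.4] [-12.   10.5] 190.7732650760803
200 36 [100.7 104.5 109.1] [-13.3  10. ] 212.1505978423162
220 30 [106.5 110.4 116.6] [-7.   5.2] 229.95475156541653
240 33 [113.5 118.1 122.7] [-7.9  4.4] 241.98997696024708
t 14.38 tcp [ 525.7 -132.4  285.4] jaw -18.7 delta [ 0.1 -3.1  0.4] spin 0.1 w 40.7 F [-0.3 -0.8  4.1]
```

View pics/w6.png

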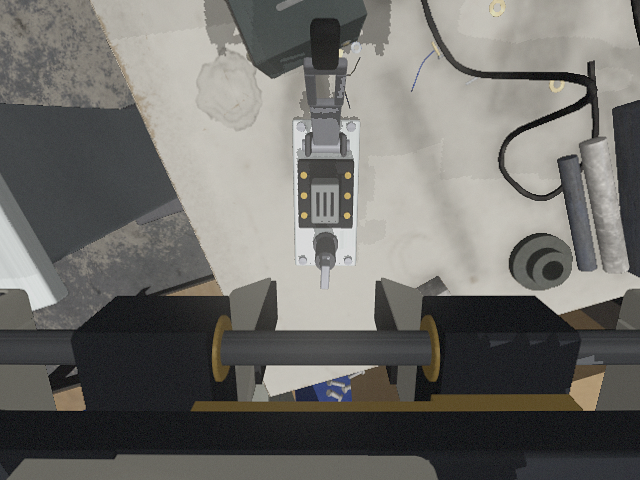

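The relay stands home: its top is at 69.7 and it sits centred. The lever is at about 1.93 rad with the handle at socket x≈115, z≈229. I'll close the fingers, pass over the lever and drop in behind the handle.

Emit:
carry_out:
  motion:
    - [1, 15, -3, 0, 0]
    - [1, 45, -3, 0, 0]
    - [1, 80, -3, 0, 0]
    - [1, 115, -3, 0, 0]
    - [1, 140, -3, 0, 0]
    - [1, 147, -3, 5, 0]
    - [1, 147, -3, 25, 0]
    - [1, 147, -3, 45, 0]
    - [1, 147, -3, 60, 0]
    - [1, 147, -3, 60, 0]

```text
time: 15.62
tool_pos: [569.2, 7.4, 223.3]
tcp_rot: [3.141, 0.004, 1.244]
contact_force: [-0.3, -0.1, 0.9]
grip_width: 0.3
```

```bash
cat >> h.py <<'E'
p0=np.array([522.8,-131.4]);ux=np.array([.322,.947]);uy=np.array([-.947,.322])
def sock():
    o=bot.get_obs();d=o['tool_pos'][:2]-p0;print('socket frame',(d@ux).round(1),(d@uy).round(1),o['tool_pos'][2].round(1))
E
python3 - <<'E'
from h import *
sock();cap('scene','s7')
cv2.imwrite('pics/s7c.png',cv2.resize(cv2.imread('pics/s7.png')[110:280,240:400],(564,600),interpolation=cv2.INTER_CUBIC))
E
```

```text
socket frame 146.3 0.8 223.3
```

View pics/s7c.png

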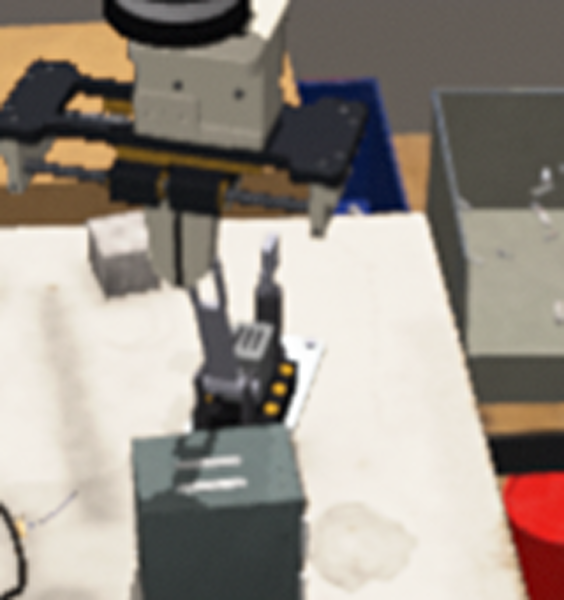

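The closed fingers stand behind the handle. I'll push it up to about vertical.

Emit:
carry_out:
  motion:
    - [1, -8, 0, 0, 0]
    - [1, -16, 0, 0, 0]
    - [1, -24, 0, -1, 0]
    - [1, -32, 0, -2, 0]
    - [1, -42, 0, -3, 0]
    - [1, -52, 0, -4, 0]
    - [1, -62, 0, -4, 0]
    - [1, -72, 0, -4, 0]
    - [1, -80, 0, -4, 0]
    - [1, -80, 0, -4, 0]

```text
time: 16.92
tool_pos: [543.9, -69.1, 228.7]
tcp_rot: [3.139, 0.004, 1.244]
contact_force: [1.3, -0.0, -0.4]
grip_width: 0.9
```

```bash
python3 - <<'E'
from h import *
sock();c=cap('scene','s8')
cv2.imwrite('pics/s8c.png',cv2.resize(cv2.imread('pics/s8.png')[110:280,240:400],(564,600),interpolation=cv2.INTER_CUBIC))
for t in range(85,-1,-5):
    r=155+(85-t)/85*17;T=np.radians(t);print(t,(56-r*np.cos(T)+5*np.sin(T)+9.5).round(1),(74.5+r*np.sin(T)+5*np.cos(T)).round(1))
E
```

```text
socket frame 65.8 0.1 228.7
85 57.0 229.3
80 43.3 229.0
75 29.7 227.4
70 16.2 224.7
65 2.8 220.7
60 -10.2 215.6
55 -22.8 209.3
50 -34.8 201.8
45 -46.2 193.3
40 -56.9 183.7
35 -66.8 173.2
30 -75.8 161.8
25 -83.7 149.6
20 -90.7 136.7
15 -96.4 123.1
10 -101.0 108.9
5 -104.4 94.4
0 -106.5 79.5
```

View pics/s8c.png

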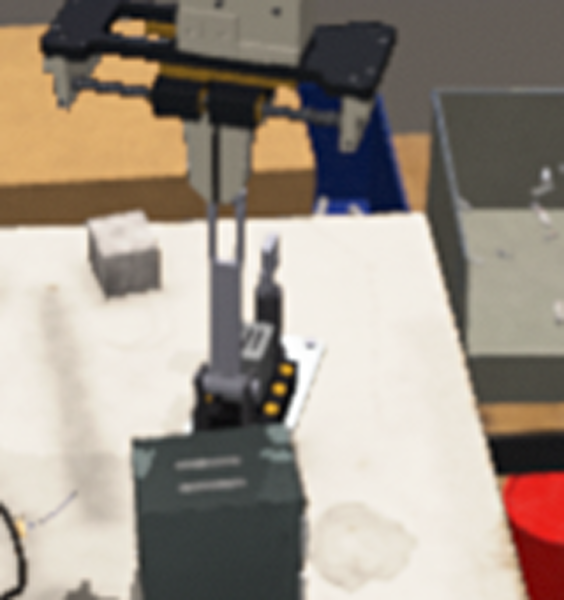

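The lever follows and is about vertical. Continuing along the arc to about 40°.

Emit:
carry_out:
  motion:
    - [1, -9, 0, -1, 0]
    - [1, -22, 0, 0, 0]
    - [1, -36, 0, 1, 0]
    - [1, -49, 0, 4, 0]
    - [1, -63, 0, 8, 0]
    - [1, -76, 0, 13, 0]
    - [1, -88, 0, 19, 0]
    - [1, -100, 0, 27, 0]
    - [1, -112, 0, 35, 0]
    - [1, -122, 0, 45, 0]

```text
time: 18.23
tool_pos: [504.7, -185.2, 183.5]
tcp_rot: [3.139, 0.004, 1.244]
contact_force: [0.2, 0.4, -0.1]
grip_width: 0.5
```

```bash
python3 - <<'E'
from h import *
sock();c=cap('scene','s9')
cv2.imwrite('pics/s9c.png',cv2.resize(cv2.imread('pics/s9.png')[110:280,240:400],(564,600),interpolation=cv2.INTER_CUBIC))
E
```

```text
socket frame -56.8 -0.2 183.5
```

View pics/s9c.png

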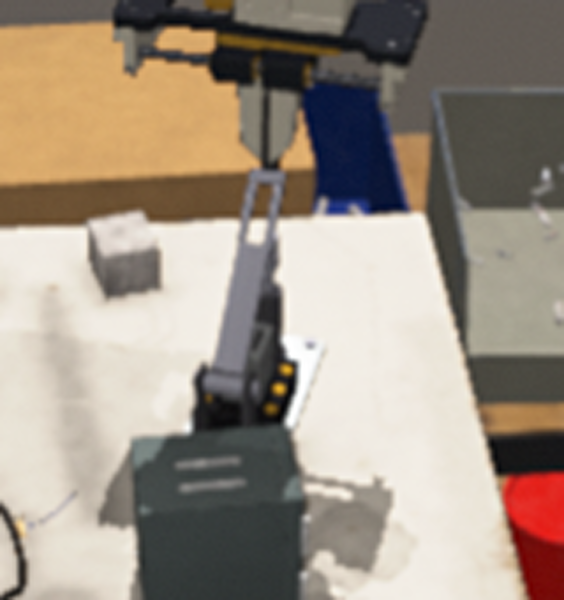

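Emit:
carry_out:
  motion:
    - [1, -10, 0, 10, 0]
    - [1, -19, 0, 22, 0]
    - [1, -27, 0, 34, 0]
    - [1, -34, 0, 47, 0]
    - [1, -40, 0, 60, 0]
    - [1, -44, 0, 72, 0]
    - [1, -47, 0, 82, 0]
    - [1, -48, 0, 89, 0]
    - [1, -48, 0, 89, 0]

```text
time: 19.4
tool_pos: [488.0, -231.5, 92.8]
tcp_rot: [-3.141, 0.004, 1.243]
contact_force: [-0.3, 0.7, -0.1]
grip_width: 0.4
```

```bash
python3 - <<'E'
from h import *
sock();c=cap('scene','s10')
cv2.imwrite('pics/s10c.png',cv2.resize(cv2.imread('pics/s10.png')[150:270,260:360],(500,600),interpolation=cv2.INTER_CUBIC))
E
```

```text
socket frame -106.0 0.7 92.8
```

View pics/s10c.png

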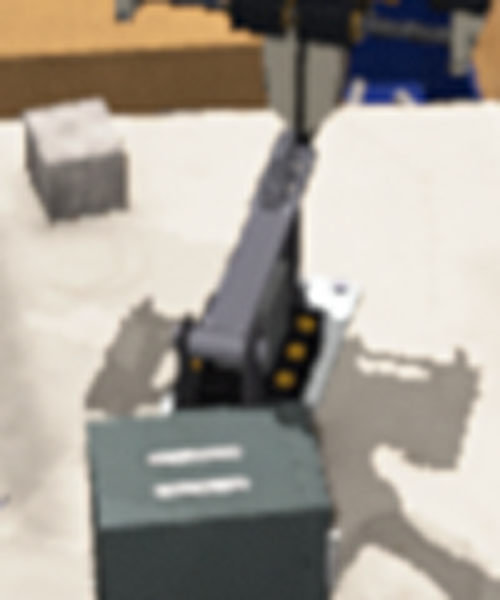

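The lever is almost down with the T-head in the slot. Pressing the last 13 mm slowly.

Emit:
carry_out:
  motion:
    - [1, -1, 0, 4, 0]
    - [1, -1, 0, 8, 0]
    - [1, -1, 0, 11, 0]
    - [1, -1, 0, 12.5, 0]
    - [1, -1, 0, 13, 0]
    - [1, -1, 0, 13, 0]

```text
time: 20.2
tool_pos: [487.9, -232.6, 80.3]
tcp_rot: [-3.141, 0.004, 1.243]
contact_force: [0.3, 0.3, -0.2]
grip_width: 0.5
```

Emit:
carry_out:
  motion:
    - [1, 0, 0, 1, 0]
    - [1, 0, 0, 2, 0]
    - [1, 0, 0, 2.5, 0]
    - [1, 0, 0, 2.5, 0]

```text
time: 20.7
tool_pos: [488.2, -232.7, 79.2]
tcp_rot: [3.14, 0.004, 1.243]
contact_force: [-3.1, 1.2, 11.6]
grip_width: 0.1
```

It bottomed at 79.2 with 12 N; the handle top should be at 79.5. Rising to look.

Emit:
carry_out:
  motion:
    - [1, 0, 0, -10, 0]
    - [1, 0, 0, -40, 0]
    - [0.8, -10, 0, -80, 0]
    - [0.7, -25, 0, -120, 0]
    - [0.6, -25, 0, -130, 0]
    - [0.6, -25, 0, -130, 0]

```text
time: 21.45
tool_pos: [480.2, -255.6, 209.4]
tcp_rot: [3.14, 0.004, 1.243]
contact_force: [0.3, 0.3, -0.5]
grip_width: 34.7
```

```bash
python3 - <<'E'
from h import *
sock();c=cap('wrist','w11');P=cloud(c);z=P[...,2];d=P[...,:2]-p0;sx=d@ux;sy=d@uy
m=(abs(sx+62)<25)&(abs(sy)<20)&(z>98)&(z<116);q=np.stack([sx[m],sy[m]],1).astype(np.float32);print('wing',m.sum(),cv2.minAreaRect(q),np.percentile(z[m],[5,50,95]))
for a in range(-130,60,15):
    k=(sx>a)&(sx<a+15)&(abs(sy)<12)&(z>60)&(z<86)
    if k.sum()>20:print(a,k.sum(),np.percentile(z[k],[5,50,95]).round(1),np.percentile(sy[k],[2,98]).round(1))
delta(503,-189.8,130,-18.8)
E
```

```text
socket frame -131.3 0.4 209.4
wing 452 ((-62.013301849365234, 0.32570767402648926), (7.882359027862549, 24.12535285949707), 89.78020477294922) [108.14029383 109.51964196 110.67183366]
-130 203 [77.1 78.8 80.1] [-6.   7.2]
-115 347 [77.2 78.9 80.1] [-5.9  7.1]
-100 488 [76.2 77.7 79.7] [-10.4  11. ]
-85 367 [75.6 77.1 78.2] [-11.   11.4]
-70 422 [67.4 76.8 78.3] [-11.5  11.9]
-55 397 [74.8 77.  78.3] [-11.4  11.8]
-40 682 [75.9 77.1 78.4] [-10.4  10.9]
-25 758 [70.3 77.1 78.4] [-11.3  11.6]
-10 814 [70.1 77.  78.3] [-11.8  11.5]
5 844 [74.7 77.1 78.5] [-11.5  11.3]
20 226 [75.9 77.2 78.4] [-10.4  11. ]
t 21.5 tcp [ 479.8 -255.2  208.4] jaw -18.7 delta [69.7  1.  78.1] spin 0.1 w 35.6 F [-0.6  0.8 -0.4]
```

View pics/w11.png

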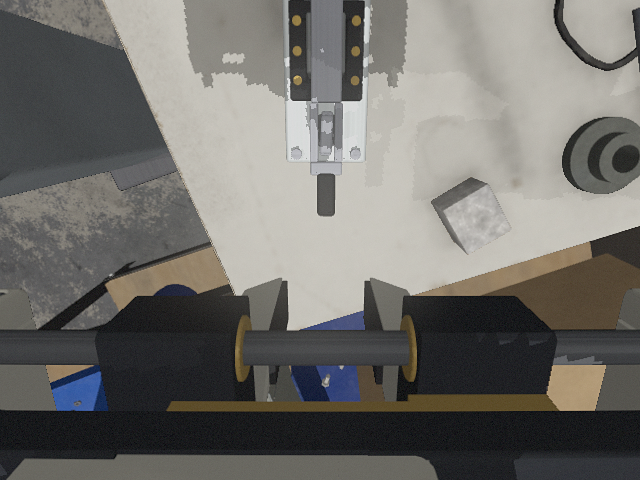

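The lever is level (top ~77.1) and the wing stands through the slot at socket (-62.0, 0.3), in line. Going to grip the wing.

Emit:
carry_out:
  motion:
    - [0.6, 20, 0, 0, 0]
    - [0.6, 45, 1, 15, 0]
    - [0.6, 62, 1, 40, 0]
    - [0.6, 70, 1, 65, 0]
    - [0.6, 70, 1, 90, 0]
    - [0.6, 70, 1, 108, 0]
    - [0.6, 70, 1, 118, 0]
    - [0.6, 70, 1, 123, 0]
    - [0.6, 70, 1, 124, 0]
    - [0.6, 70, 1, 124, 0]

```text
time: 22.75
tool_pos: [503.3, -189.7, 84.5]
tcp_rot: [3.141, 0.004, 1.243]
contact_force: [-0.3, -0.2, 0.5]
grip_width: 36.6
```

Emit:
carry_out:
  motion:
    - [0.8, 0, 0, 0, 0]
    - [0.9, 0, 0, 0, 0]
    - [1, 0, 0, 0, 0]
    - [1, 0, 0, 0, 0]
    - [1, 0, 0, 0, 0]

```text
time: 23.38
tool_pos: [503.1, -189.8, 84.7]
tcp_rot: [3.141, 0.004, 1.243]
contact_force: [-1.0, -0.5, 3.3]
grip_width: 7.7
```

```bash
python3 -c "
from h import *
sock();delta(502.6,-190,84,-18.8);print(bot.get_obs()['joint_positions'].round(2))"
```

```text
socket frame -61.6 -0.2 84.7
t 23.38 tcp [ 503.1 -189.8   84.7] jaw -18.8 delta [-0.4 -0.4  0.7] spin 0.0 w 7.7 F [-1.  -0.5  3.3]
[-0.5   0.52  1.68 -0.    0.95 -0.17]
```

Emit:
carry_out:
  motion:
    - [1, 0, 0, 0, 8]
    - [1, 0, 0, 0, 18]
    - [1, 0, 0, 0, 28]
    - [1, 0, 0, 0, 38]
    - [1, 0, 0, 0, 48]
    - [1, 0, 0, 0, 58]
    - [1, 0, 0, 0, 68]
    - [1, 0, 0, 0, 78]
    - [1, 0, 0, 0, 86]
    - [1, 0, 0, 0, 91]

```text
time: 24.62
tool_pos: [503.5, -190.7, 84.7]
tcp_rot: [3.136, -0.002, -0.348]
contact_force: [0.0, -4.1, -0.8]
grip_width: 8.0
```

Emit:
carry_out:
  motion:
    - [1, 0, 0, 0, 0]
    - [1, 0, 0, 0, 1]
    - [1, 0, 0, 0, 1]

```text
time: 25.0
tool_pos: [503.6, -190.8, 84.7]
tcp_rot: [3.136, -0.002, -0.364]
contact_force: [-1.4, -2.7, 0.8]
grip_width: 7.9
```

```bash
python3 -c "
from h import *
sock();delta(502.6,-190,84,-108.8);print(bot.get_obs()['moment'])"
```

```text
socket frame -62.5 -0.9 84.7
t 25.0 tcp [ 503.6 -190.8   84.7] jaw -110.9 delta [-1.2 -0.4  0.7] spin -2.1 w 7.9 F [-1.4 -2.7  0.8]
[-0.1496161   0.30949581  0.53686163]
```

Turned 92° with 0.54 N m about vertical, so it is against the stop. I'll release and rise.

Emit:
carry_out:
  motion:
    - [0.8, 0, 0, 0, -1]
    - [0.7, 0, 0, 0, -1]
    - [0.6, 0, 0, 0, -1]
    - [0.6, 0, 0, 0, -1]
    - [0.6, 0, 0, -15, -1]
    - [0.6, 0, 0, -50, -1]
    - [0.6, 0, 0, -90, -1]
    - [0.6, -20, 0, -130, -1]
    - [0.6, -60, 0, -150, -1]
    - [0.6, -80, 0, -150, -1]

```text
time: 26.25
tool_pos: [428.3, -161.2, 237.5]
tcp_rot: [3.135, -0.007, -0.347]
contact_force: [-0.4, -0.2, 0.3]
grip_width: 36.8
```

```bash
python3 - <<'E'
from h import *
sock();c=cap('wrist','w12');P=cloud(c);z=P[...,2];d=P[...,:2]-p0;sx=d@ux;sy=d@uy
m=(abs(sx+62)<25)&(abs(sy)<20)&(z>98)&(z<116);q=np.stack([sx[m],sy[m]],1).astype(np.float32);print('wing',m.sum(),cv2.minAreaRect(q),np.percentile(z[m],[5,50,95]))
for a in range(-130,60,20):
    k=(sx>a)&(sx<a+20)&(abs(sy)<12)&(z>60)&(z<86)
    if k.sum()>20:print(a,k.sum(),np.percentile(z[k],[5,50,95]).round(1))
cap('top','t12')
P=cloud(load('t12'));z=P[...,2]
for n,x,y in [('large',497.5,297),('cast',480,198)]:
    m=(abs(P[...,0]-x)<45)&(abs(P[...,1]-y)<40)&(z>52)&(z<72);print(n,cv2.minAreaRect(P[m][:,:2].astype(np.float32)))
print(bot.get_obs()['time'],bot.get_obs()['contact_force'])
E
```

```text
socket frame -58.6 79.9 237.5
wing 391 ((-61.976890563964844, 0.052150726318359375), (23.46753692626953, 7.959847450256348), 89.1567153930664) [108.13056953 109.58922347 110.70731111]
-130 325 [76.5 78.8 80.2]
-110 496 [76.2 78.6 80. ]
-90 579 [68.  76.9 78.2]
-70 369 [66.7 76.2 78. ]
-50 557 [75.7 77.1 78.4]
-30 743 [75.5 77.1 78.5]
-10 769 [70.5 77.  78.4]
10 727 [75.5 77.1 78.3]
30 725 [75.1 77.1 78.4]
50 508 [77.2 80.2 81.8]
large ((497.70977783203125, 296.9271545410156), (54.11940383911133, 38.16987991333008), 76.43888092041016)
cast ((479.37127685546875, 196.6592559814453), (31.026817321777344, 29.931011199951172), 34.44295883178711)
26.35 [ 0.10920127  0.4758619  -0.48171194]
```

View pics/w12.png

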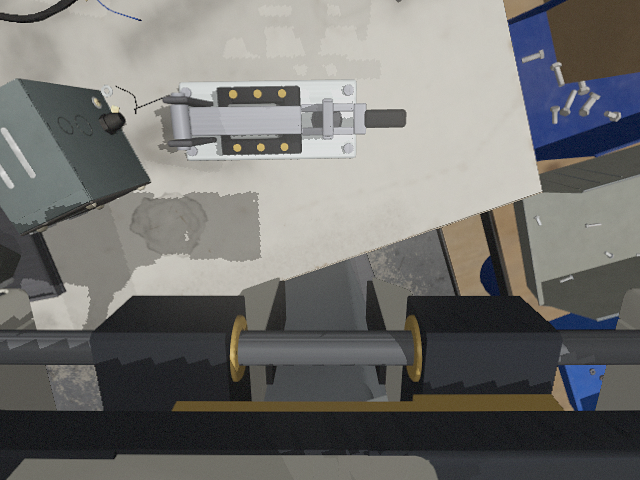

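The lever lies flat over the relay. The T-head stands crosswise above the slot at (327,117), with its wing 24 mm along socket y. The larger relay and the casting have not moved, and the robot touches nothing, so I'm handing in.

```bash
python3 -c "
from h import *
print(bot.close_job())"
```

```text
the job is handed in; nothing more can be done
None
```

The smaller relay is in the pocket and fully home, the lever is shut flat over it, and the T-head is turned a quarter turn clockwise and locks the lever. The robot finished at 26 s of the 66 s allowed, clear of everything, and the job is handed in.

- **Relay:** it touched the pocket floor at exactly the predicted height. Its top measured 69.7 mm, against 70 mm nominal.
- **Lever:** its top measured about 77.1 mm along its whole length, against 77.5 mm nominal. Pressing the handle bottomed at 79.2 mm with about 12 N.
- **T-head:** I turned it until it met its stop, with 0.54 N m about the vertical. The last picture shows it crosswise, about 1° off by the fit, and it stayed put after release.
- **Larger relay and casting:** the larger relay is unchanged, and the casting measured within about 1.5 mm of its first reading, which is camera noise.
- **Disagreement:** the top camera and the wrist camera differed by about 2 mm on the relay and pocket positions. Two wrist views turned 90° apart agreed with each other, so I used the wrist values, and the relay went in without side force.

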